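# Stand a tall crystal under the stereo microscope

## Robot

A 6-joint arm with a two-finger parallel gripper is mounted at the origin on the work surface. World frame = base frame: x ahead of the robot, y to its left, z up, the work surface at z = 0. Lengths are in m, angles in degrees, forces in N, time in s.
With the tool pointing down it reaches from about 0.3 to 0.75 m from the base axis. Payload 8.5 kg.
Tool frame: the origin (TCP) lies midway between the tips of the shut fingers; the grasp point (between the pads) lies 19 mm behind it (ctrl.hold_point_z is the z of the grasp point in the tool frame, in m); z points along the fingers, y is the direction in which the jaws open and shut (so a half turn about z gives the same grasp; the last joint's range is limited). The gripper opens to 85 mm and grips with 20 to 120 N. Pads are 22 mm wide; open, the fingers measure 114 mm over their backs; the gripper's body (76 mm by 85 mm) begins 54 mm behind the grasp point. The pads swing forward as they close: fully open they stand 13 mm farther back than shut.
Start: joints at [-77.825, 21.807, 74.336, -0, 83.858, -12.336], TCP at [0.228, -0.5, 0.231] pointing down, gripper open.
Joint ranges: [-178.18, 178.18], [-50.72, 133.34], [12.68, 142.11], [-81.47, 261.47], [9.98, 163.14], [-165.26, 165.26]. Speed limits (degrees/s): [136.94, 136.94, 180, 180, 180, 180].

## Interface

Orientations are given as a 3x3 rotation matrix whose columns are the frame's x, y, z axes.
In Python, from station import ctrl, gripper_to, sensors, camera, finish_job, finder gives the robot as it stands. Calls block until the motion is done:
- ctrl.move_pose(position, orientation): joint-space move of the TCP to a pose.
- ctrl.movel(position, rate=0.15, ori=None): straight line of the TCP; ori=None keeps the orientation; rate is the mean speed in m/s.
- ctrl.move_joints(angles): joint-space move.
- gripper_to(opening, squeeze=None): opening from 0.0 (shut) to 1.0 (fully open); squeeze is the grip in N (None keeps the last); returns when the fingers have stopped.
- ctrl.pause(seconds).
- ctrl.inverse_kinematics(position, orientation): joint angles nearest the present ones, or None.
- sensors.observe(): the state.
- camera(name): name is "side" or "top"; returns a dict with "color" (480x640x3 uint8, blue, green, red), "vertical_fov" (degrees; the focal length in pixels is half the picture's height over the tangent of half this angle, whatever the lens; pixels are square), "cx", "cy" (the principal point, pixels), "world_from_camera" (4x4, takes a point from camera to world coordinates). Camera axes: x right, y up, looking along -z (the intrinsics and any distortion apply to the point x, -y, -z); pixel columns grow to the right and rows downward; lengths in m; the calibration is good to about 2 mm. A picture is of the moment at which its call begins. There is no depth.
A pose or a line that the arm cannot do raises ctrl.MotionError and nothing moves.
- finish_job(): hands the job in, once; it reports no verdict.
Trained networks look in the newest picture that a camera, given by its name, has taken for a name from the list of things; names that differ only in an ending like _2 or _b are one class to them, and where a whole thing is asked for, a point or a joint stands for the part that bears it (a point fixed in the world has none). Each returns a list of dicts, best first, with "score" (0 to 1); they miss things now and then, are a little off and sometimes report something else, mostly with a low value. They report only what shows in the picture. A call takes as long as a camera call. They do not tell look-alikes from the thing itself.
- finder.boxes_of(label, camera): "point" ([x, y, z] in m, in the coordinates of the camera as it stood for that picture, good to about 4 mm: the middle of the surface that is visible of it).
The state is a dict: "t": time; "joints": joint angles; "joint_vel": joint speeds; "tau": joint torques, N m; "position": TCP position; "orientation": TCP orientation; "contact_force": force on the tool from outside, world axes, zero at the start; "wrist_torque": the same for the moment, N m; "opening": opening from 0.0 (shut) to 1.0 (fully open).
Only numpy, scipy, OpenCV 4.12 (cv2) and the standard library are available. Lean on these libraries where they do the work, as an engineer would, in place of code of your own. Each camera call takes 0.05 s, during which the arm holds its last target. There are 200 camera calls.

## Task

Stand the tall crystal, which is lying on the bench, upright on its sawn foot in the middle of the stereo microscope's round stage plate, setting it down gently on the glass. Let go of it and watch it for two seconds to be sure that it stands without rocking; only then swing the microscope's head round by its boom until the lens is right above the crystal's point, and let go. Leave everything else on the bench as it is.

Things in the scene. Friction and masses are not known exactly. Their poses are not given: they have to be found in the camera images.
- crystal: The tall crystal: pale grey-brown eight-sided column, 112 mm long, 34 mm across flats, about 0.3 kg. Starts lying on a flat (axis 17 mm high, side flats upright). Origin on its axis, 56 mm from the foot (centre of mass within 3 mm); +z runs from the sawn foot to the point. Straight-sided from 34 mm footward to 29 mm tipward of the origin; beyond, it narrows to the foot and to the blunt 7 mm point.
- crystal_foot (a point): Centre of the crystal's flat sawn foot, 26 mm across, the face it must stand on.
- crystal_tip (a point): Centre of the crystal's blunt point, 112 mm from the foot.
- plate (a point): Centre of the round stage plate (pale glass, 100 mm across, flush with the flat top of the white base), on its upper face, 36 mm above the bench. z up; x points to the pole. The base is fixed, 222 mm wide (along y), from 105 mm before to 225 mm behind the plate's centre. Two flat clips, 8 mm high, lie beside the plate, 64 to 78 mm from its centre line.
- pole (a point): Point on the axis of the stand's upright steel pole (25 mm thick, top 336 mm above the bench), 270 mm above the bench, 175 mm from the plate's centre along the plate's x. The head turns about this vertical axis.
- boom (a point): Point inside the boom at mid height, 270 mm above the bench, 70 mm from the pole's axis towards the head. The boom is a level aluminium bar, 22 mm wide, 28 mm high, bare from 24 to 117 mm from the pole's axis with nothing above it: it can be pinched across its width from above. Axes turn with the head: x along the boom, from the head to the pole; z up.
- lens (a point): Centre of the lens under the microscope's head, 205 mm above the bench, 175 mm from the pole's axis, looking straight down. The white head, with black focus knobs and two eyepieces that point away from the pole, reaches from 117 to about 290 mm from the pole's axis and up to 0.38 m above the bench.
- head (a joint): Angle of head and boom about the pole, rad. 0: lens straight above the plate's centre. Grows anticlockwise seen from above as the head swings aside; starts at 1.3 to 1.7. End stops at -0.4 and 1.9, none at 0. It stays where it is left; about 0.35 N m turns it (5 N at the point 'boom').
- stub: Bystander: a short thick crystal of the same kind, standing, 46 mm across and 52 mm high. Origin at its centre.
- nodule: Bystander: a dark rounded stone, about 70 mm across and 37 mm high. Origin under its centre.
- dropper: Bystander: an amber dropper bottle, 38 mm across and 95 mm high. Origin under its centre.
- jar: Bystander: a small jar with a blue lid, 54 mm across and 75 mm high. Origin under its centre.
- petri: Bystander: a closed glass dish, 92 mm across and 15 mm high. Origin under its centre.
- loupe: Bystander: a flat black hand lens, 135 mm long, 60 mm across its rim, 11 mm high. Origin on the bench, near the middle of its length.
- slides: Bystander: a wooden slide box, 85 by 100 by 30 mm. Origin under its centre.
Not all that is in view belongs to the job. Leave any yellow look-alike of the crystal alone.

How it is judged:
By the outcome, as a careful person would: the job done as asked, in the order asked, and still so for the second after the job is handed in, with the robot touching nothing.
It also fails if it takes over 67 s, if anything falls off the work surface, if the arm or the gripper's body presses on something with over 40 N, if the wrist force passes 120 N, or if a joint passes its speed limit or range.

## Working session

There is one attempt and no reset: what is moved stays moved. The work goes in short steps, each a Python script; the robot and the scene stay as the last script left them, time stands still between calls to the robot, and variables do not carry over. Pictures are saved under pics/ and viewed, about 8 in all and at most 12, crops included, and the job is handed in when it is done.

```bash
ls; mkdir -p pics
cat > h.py <<'E'
import numpy as np, cv2
from station import ctrl, gripper_to, sensors, camera, finish_job, finder
def snap(n, f=None):
    c=camera(n)
    if f: cv2.imwrite('pics/'+f,c['color'])
    return c
def fl(c): return c['color'].shape[0]/2/np.tan(np.radians(c['vertical_fov'])/2)
def pix2w(c,u,v,z):
    f=fl(c);d=np.array([(u-c['cx'])/f,-(v-c['cy'])/f,-1.]);T=np.array(c['world_from_camera'])
    d=T[:3,:3]@d;o=T[:3,3];return o+d*(z-o[2])/d[2]
def w2pix(c,p):
    T=np.array(c['world_from_camera']);q=T[:3,:3].T@(np.array(p)-T[:3,3]);f=fl(c)
    return np.array([c['cx']+f*q[0]/-q[2],c['cy']-f*q[1]/-q[2]])
def find(l,n,c):
    T=np.array(c['world_from_camera']);r=[]
    for d in finder.boxes_of(l,n):
        p=T[:3,:3]@np.array(d['point'])+T[:3,3]; r.append((round(d['score'],2),p.round(3),w2pix(c,p).round(0)))
    return r
E
python3 - <<'E'
from h import *
for n in('top','side'):
    c=snap(n,n+'0.png');print(n,{k:(np.round(v,3).tolist() if not isinstance(v,str) else v) for k,v in c.items() if k!='color'})
    for l in['crystal','boom','stub','jar','slides','nodule','dropper','petri','loupe','crystal_tip','crystal_foot','lens']:
        try: print(l,find(l,n,c))
        except Exception as e: print(l,e)
print(sensors.observe()['t'])
E
```

```text
pics
top {'vertical_fov': 47.71, 'cx': 330.464, 'cy': 237.748, 'world_from_camera': [[0.006, 0.996, -0.094, 0.371], [-1.0, 0.006, 0.004, 0.04], [0.005, 0.093, 0.996, 1.634], [0.0, 0.0, 0.0, 1.0]]}
crystal [(0.95, array([0.321, 0.465, 0.03 ]), array([183., 305.])), (0.74, array([0.692, 0.365, 0.032]), array([220., 180.])), (0.62, array([0.278, 0.273, 0.028]), array([248., 320.])), (0.61, array([0.414, 0.272, 0.031]), array([249., 274.])), (0.56, array([ 0.599, -0.077,  0.032]), array([368., 212.]))]
boom [(0.86, array([ 0.643, -0.211,  0.324]), array([431., 178.])), (0.58, array([0.571, 0.254, 0.041]), array([256., 220.]))]
stub [(0.79, array([0.57 , 0.252, 0.042]), array([256., 221.]))]
jar [(0.71, array([ 0.479, -0.239,  0.077]), array([425., 251.])), (0.28, array([0.416, 0.272, 0.03 ]), array([249., 273.]))]
slides [(0.66, array([ 0.69 , -0.409,  0.027]), array([478., 183.]))]
nodule [(0.89, array([ 0.416, -0.335,  0.031]), array([455., 274.]))]
dropper [(0.73, array([ 0.608, -0.229,  0.063]), array([420., 208.]))]
petri [(0.72, array([ 0.562, -0.339,  0.015]), array([454., 226.]))
[... 1737 characters left out ...]
(0.58, array([ 0.561, -0.341,  0.016]), array([364., 206.]))]
loupe [(0.95, array([0.515, 0.436, 0.012]), array([198., 402.]))]
crystal_tip [(0.86, array([0.311, 0.471, 0.026]), array([262., 462.])), (0.67, array([0.684, 0.377, 0.024]), array([161., 345.])), (0.59, array([0.271, 0.276, 0.028]), array([333., 399.]))]
crystal_foot [(0.94, array([0.407, 0.279, 0.028]), array([281., 370.])), (0.89, array([0.312, 0.463, 0.03 ]), array([264., 457.])), (0.75, array([0.681, 0.378, 0.027]), array([161., 345.])), (0.73, array([0.274, 0.276, 0.028]), array([332., 399.]))]
lens [(0.8, array([ 0.635, -0.19 ,  0.302]), array([315., 140.])), (0.66, array([ 0.594, -0.048,  0.033]), array([298., 253.]))]
1.3
```

```bash
ls -la . pics
```

```text
.:
total 16
drwxr-xr-x  3 agent agent 4096 Dec  5 13:12 .
drwxr-xr-x 23 root  root  4096 Dec  5 13:12 ..
-rw-r--r--  1 agent agent  822 Dec  5 13:12 h.py
drwxr-xr-x  2 agent agent 4096 Dec  5 13:12 pics

pics:
total 908
drwxr-xr-x 2 agent agent   4096 Dec  5 13:12 .
drwxr-xr-x 3 agent agent   4096 Dec  5 13:12 ..
-rw-r--r-- 1 agent agent 485107 Dec  5 13:12 side0.png
-rw-r--r-- 1 agent agent 430611 Dec  5 13:12 top0.png
```

View pics/top0.png

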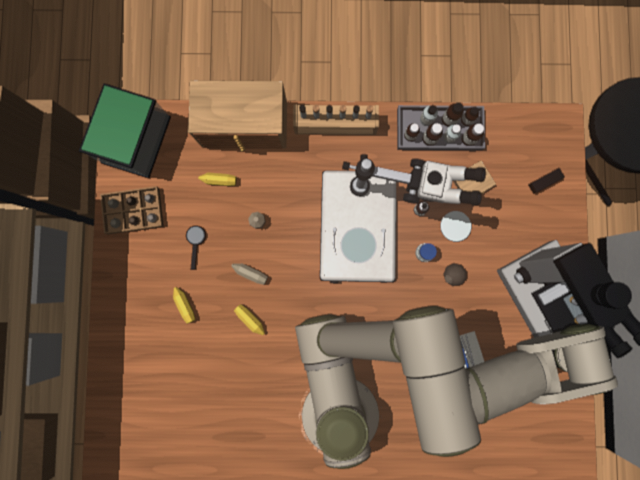

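View pics/side0.png

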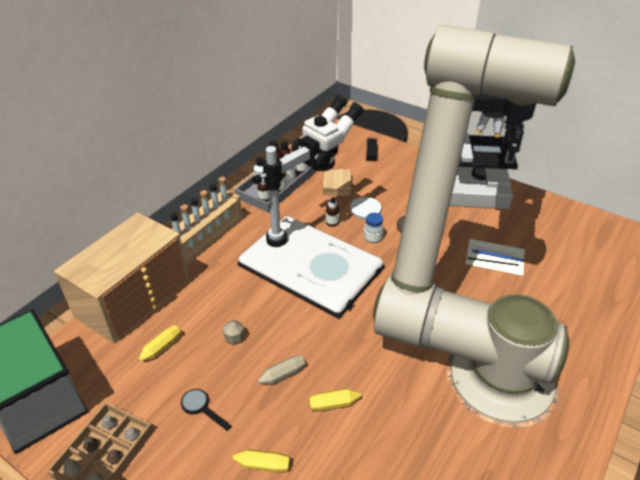

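Top picture candidates for the crystal are grey-brown at (249,273), and yellow at (183,305), (217,180) and (250,319). I choose the grey-brown one, with its point to the left (+y). The stub at (257,221) is too short. The plate is at (358,245), the pole at about (360,180), and the boom goes right to the head at (435,180).

```bash
cat > m.py <<'E'
from h import *
def mask(c,ctr,lo,hi,r=70):
    h=cv2.cvtColor(c['color'],cv2.COLOR_BGR2HSV);m=cv2.inRange(h,np.array(lo),np.array(hi))
    k=np.zeros_like(m);cv2.circle(k,tuple(int(x) for x in ctr),r,255,-1);m&=k
    n,l,s,ce=cv2.connectedComponentsWithStats(m);
    d=[s[i,4] for i in range(1,n)];i=1+int(np.argmax(d));return (l==i).astype(np.uint8)
E
python3 - <<'E'
from m import *
C={n:camera(n) for n in('top','side')}
P={'top':((249,273),(358,245),(360,225)),'side':((282,371),(329,267),(312,265))}
out=[]
for n,c in C.items():
    im=c['color'];h=cv2.cvtColor(im,cv2.COLOR_BGR2HSV)
    for q in P[n][:2]: print(n,'hsv',h[q[1],q[0]], 'wood',h[q[1]-18 if n=='top' else q[1]+25,q[0]-30])
    # crystal by grabCut
    x,y=P[n][0];m=np.zeros(im.shape[:2],np.uint8)
    hh=h.astype(int)
    cr=mask(c,(x,y),(0,0,40),(179,115,255),32)
    pl=mask(c,P[n][1],(75,12,90),(110,120,255),45)
    ba=mask(c,P[n][2],(0,0,150),(179,45,255),95)
    for nm,mm,z in(('crystal',cr,.017),('plate',pl,.036)):
        pts=np.argwhere(mm)[:,::-1];W=np.array([pix2w(c,u,v,z)[:2] for u,v in pts]);mu=W.mean(0)
        U,S,V=np.linalg.svd(W-mu,full_matrices=False);pr=(W-mu)@V.T
        print(n,nm,len(pts),'cen',mu.round(4),'box mid',((pr.max(0)+pr.min(0))/2@V+mu).round(4),'axis',V[0].round(3),'ext',np.ptp(pr,axis=0).round(4))
    pts=np.argwhere(ba)[:,::-1];W=np.array([pix2w(c,u,v,.036)[:2] for u,v in pts]).astype(np.float32)
    print(n,'base',len(pts),cv2.minAreaRect(W),cv2.boxPoints(cv2.minAreaRect(W)).round(3).tolist())
    o=im.copy()
    for mm,col in((cr,(0,0,255)),(pl,(255,0,0)),(ba,(0,255,0))):
        cs,_=cv2.findContours(mm,0,1);cv2.drawContours(o,cs,-1,col,1)
    a=o[y-40:y+40,x-40:x+40];a0=im[y-40:y+40,x-40:x+40]
    x2,y2=P[n][2]; x2+=25;y2-=30;b=o[y2-90:y2+90,x2-90:x2+90]
    out.append(np.hstack([cv2.resize(t,(266,290),interpolation=cv2.INTER_CUBIC) for t in(a0,a,b)]))
cv2.imwrite('pics/c1.png',np.vstack(out))
E
```

```text
top hsv [ 19  51 181] wood [ 11 141 172]
top hsv [ 83  19 179] wood [ 19  13 224]
top crystal 419 cen [0.4157 0.2726] box mid [0.4175 0.2767] axis [-0.415 -0.91 ] ext [0.1151 0.0364]
top plate 862 cen [ 0.5003 -0.0485] box mid [ 0.501  -0.0486] axis [ 0.577 -0.817] ext [0.0972 0.0968]
top base 6859 ((0.5596168637275696, -0.047118909657001495), (0.21570461988449097, 0.324333518743515), 89.04373168945312) [[0.3959999978542328, -0.15199999511241913], [0.7200000286102295, -0.15800000727176666], [0.7239999771118164, 0.057999998331069946], [0.39899998903274536, 0.06300000101327896]]
side hsv [ 21  55 191] wood [ 12 140 200]
side hsv [ 86  25 222] wood [ 25  13 210]
side crystal 770 cen [0.4118 0.27  ] box mid [0.4129 0.2717] axis [0.407 0.914] ext [0.119  0.0461]
side plate 769 cen [ 0.4967 -0.051 ] box mid [ 0.4962 -0.051 ] axis [-0.83  -0.558] ext [0.0951 0.0936]
side base 6626 ((0.5513359308242798, -0.043367899954319), (0.227366104722023, 0.3284516930580139), 89.1523666381836) [[0.38499999046325684, -0.1550000011920929], [0.7139999866485596, -0.1589999943971634], [0.7170000076293945, 0.06800000369548798], [0.3889999985694885, 0.0729999989271164]]
```

View pics/c1.png

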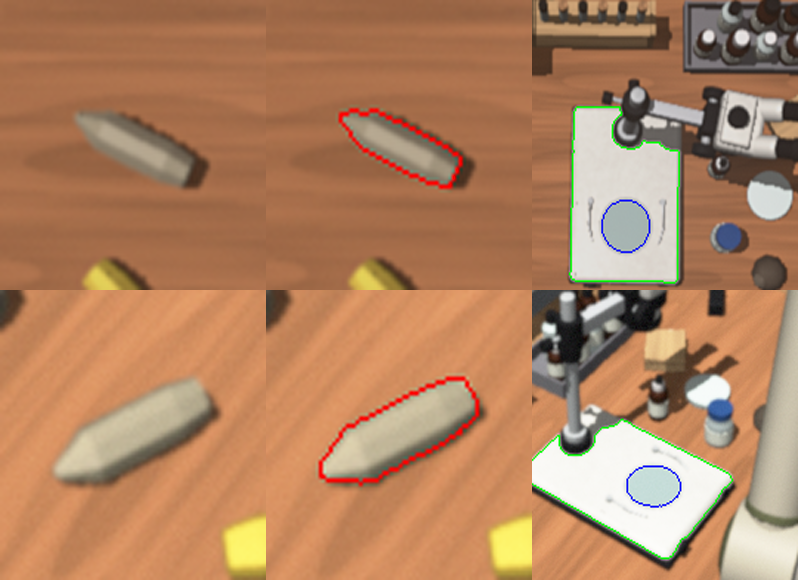

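```bash
cat > plan.py <<'E'
from m import *
from scipy.spatial.transform import Rotation as Ro
plate=np.array([.4985,-.0498,.036]);px=np.array([.9999,-.016,0])
pole=plate+.175*px
cr=np.array([.4152,.2742,.017]);a=np.array([.411,.912,0]);a/=np.linalg.norm(a);Z=np.array([0,0,1.])
H=abs(ctrl.hold_point_z)
def Rg(t,flip=1):
    z=-Z*np.cos(t)-a*np.sin(t);y=flip*np.cross(Z,a);return np.c_[np.cross(y,z),y,z]
def Rp(t,flip,hy):  # crystal upright, tool horizontal heading hy (rad)
    A=Ro.from_rotvec(np.cross(a,Z)*np.pi/2).as_matrix()  # a->Z, -Z -> a
    return Ro.from_rotvec(Z*(hy-np.arctan2(a[1],a[0]))).as_matrix()@A@Rg(t,flip)
E
python3 - <<'E'
from plan import *
print(ctrl.hold_point_z, Rp(.5,1,0).round(2).tolist())
def ik(p,R):
    try: q=ctrl.inverse_kinematics(p,R)
    except Exception as e: return None
    return None if q is None else np.round(q,0)
def tcp(g,R): return g+R[:,2]*H*1
for t in(15,25,35):
  for f in(1,-1):
    R=Rg(np.radians(t),f);g=cr+a*.006+Z*.006
    print(t,f,'G',ik(tcp(g,R),R),ik(tcp(g+Z*.15,R),R))
    for hy in range(-180,180,30):
        R=Rp(np.radians(t),f,np.radians(hy));g=plate+Z*.062
        q=ik(tcp(g,R),R);q2=ik(tcp(g+Z*.1,R),R);q3=ik(tcp(g-.09*R[:,2],R),R)
        if q is not None: print('  P',hy,q,q2 is not None,q3 is not None)
for th in(1.3,1.5,1.7,.8,.4,0):
    r=Ro.from_rotvec(Z*th).as_matrix()@-px;g=pole+.065*r;g[2]=.276
    for f in(1,-1):
        y=f*np.cross(Z,r);R=np.c_[np.cross(y,-Z),y,-Z];print('B',th,f,ik(g-Z*H,R))
E
```

```text
-0.0187 [[-0.48, -0.0, 0.88], [-0.0, 1.0, -0.0], [-0.88, -0.0, -0.48]]
15 1 G [  25.   38.   90.  -11.   64. -125.] [  25.   27.   81.  -10.   84. -129.]
  P -180 [-13.  58.  59. -18. 136.  73.] True True
  P -150 [ -4.  56.  65. -41. 123.  55.] True True
  P -120 [  3.  51.  79. -56. 104.  49.] True True
  P -90 [  7.  46.  97. -75.  82.  53.] True True
  P -60 [  5.  43. 116. 252.  67.  69.] True False
  P -30 [-10.  45. 134. 200.  74.  89.] True False
  P 0 [-36.  47. 140. 145.  81.  85.] True False
  P 30 [-49.  43. 128.  98.  73.  99.] True True
  P 60 [-48.  44. 109.  67.  85. 116.] True True
  P 90 [-41.  48.  90.  48. 104. 121.] True True
  P 120 [-32.  53.  73.  32. 122. 116.] True True
  P 150 [-23.  57.  62.  10. 135.  99.] True True
15 -1 G [ 25.  38.  90. -11.  64.  55.] [ 25.  27.  81. -10.  84.  51.]
  P -180 [ -13.   58.   59.  -18.  136. -107.] True True
  P -150 [  -4.   56.   65.  -41.  123. -125.] True True
  P -120 [   3.   51.   79.  -56.  104. -131.] True True
  P -90 [   7.   46.   97.  -75.   82. -127.] True True
  P -60 [   5.   43.  116.  252.   67. -111.] 
[... 2798 characters left out ...]
22.  86.  52. -56.] True True
  P 60 [-44.  34. 107.  57.  71. -50.] True True
  P 90 [-38.  40.  91.  40.  91. -54.] True True
  P 120 [-31.  45.  77.  25. 108. -64.] True True
  P 150 [-22.  49.  67.   7. 118. -82.] True True
B 1.3 1 [-20.  33.  50.  -0.  96.  -4.]
B 1.3 -1 None
B 1.5 1 [-20.  35.  48.  -0.  98. -15.]
B 1.5 -1 [-20.  35.  48.  -0.  98. 165.]
B 1.7 1 [-20.  36.  45.  -0.  99. -26.]
B 1.7 -1 [-20.  36.  45.  -0.  99. 154.]
B 0.8 1 [-20.  30.  57.  -0.  94.  25.]
B 0.8 -1 [ -20.   30.   57.   -0.   94. -155.]
B 0.4 1 [-18.  28.  60.  -0.  92.  50.]
B 0.4 -1 [ -18.   28.   60.   -0.   92. -130.]
B 0 1 [-16.  27.  61.  -0.  92.  75.]
B 0 -1 [ -16.   27.   61.   -0.   92. -105.]
```

```bash
cat >> plan.py <<'E'
t=np.radians(25);G=Rg(t,1);PR=Rp(t,1,np.radians(-105))
def tcp(g,R): return g+R[:,2]*H
def st(s=''):
    o=sensors.observe();print(s,'t',round(o['t'],1),'p',np.round(o['position'],4),'F',np.round(o['contact_force'],1),'op',round(o['opening'],3),'q',np.round(o['joints'],0))
E
python3 - <<'E'
from plan import *
D=np.array(sensors.observe()['orientation'])
ctrl.move_pose([.38,-.15,.33],D);st('way')
g=cr+a*.006+Z*.005
ctrl.move_pose(tcp(g+Z*.1,G),G);st('above')
ctrl.movel(tcp(g,G),rate=.12);st('down')
gripper_to(0.0,squeeze=60);st('grip')
c=snap('side','s2.png')
ctrl.movel(tcp(g+Z*.18,G),rate=.15);st('lift')
c=snap('side');x,y=w2pix(c,g+Z*.18).astype(int)
cv2.imwrite('pics/lift.png',cv2.resize(c['color'][max(0,y-100):y+100,max(0,x-130):x+130],None,fx=2.5,fy=2.5))
E
```

```text
way t 2.9 p [ 0.38   -0.1507  0.3297] F [ 0.1  0.3 -0.7] op 1.002 q [-38.   4.  82.  -0.  94.  27.]
above t 5.1 p [0.4149 0.2721 0.1052] F [-0.  -0.7  0.2] op 1.002 q [  27.   34.   80.  -15.   86. -124.]
down t 6.1 p [0.4148 0.2726 0.0056] F [-0.3 -0.2  0.6] op 1.0 q [  28.   42.   85.  -16.   74. -121.]
grip t 6.6 p [0.4146 0.2726 0.0055] F [-1.7  1.1  5.2] op 0.383 q [  28.   42.   85.  -16.   74. -121.]
lift t 8.0 p [0.4141 0.2723 0.1843] F [-1.1 -0.1 -2.6] op 0.383 q [  28.   29.   74.  -15.   97. -127.]
```

View pics/lift.png

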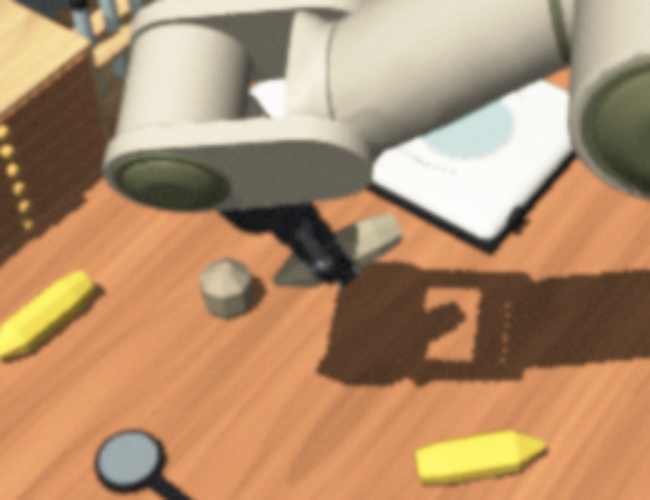

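Grasp holds: crystal clear of the bench between the pads, foot to the right at (385,235), stub and yellow ones untouched. Next I carry it upright above the plate.

```bash
cat >> plan.py <<'E'
off=G.T@(cr-np.array([.4146,.2726,.0055]));off[1]=0
def place(dz,dxy=(0,0)): return plate+np.r_[dxy,0]+Z*(.056+dz)-PR@off
E
python3 - <<'E'
from plan import *
print('off',off.round(4),'axis up?',(PR@G.T@a).round(3))
ctrl.move_pose(place(.10),PR);st('pre')
ctrl.movel(place(.03),rate=.12);st('hover')
ims=[]
for n in('top','side'):
    c=snap(n);im=c['color'].copy()
    x,y=w2pix(c,plate+Z*.08).astype(int);b=im[y-55:y+55,x-70:x+70]
    S=4;b=cv2.resize(b,None,fx=S,fy=S,interpolation=cv2.INTER_CUBIC)
    for p in(plate+Z*.03,plate+Z*.142,plate): # expected foot, tip
        u,v=(w2pix(c,p)-[x-70,y-55]+.5)*S;cv2.drawMarker(b,(int(u),int(v)),(0,0,255),0,14,1)
    ims.append(b)
cv2.imwrite('pics/hover.png',cv2.resize(np.vstack(ims),None,fx=.68,fy=.68,interpolation=cv2.INTER_AREA))
E
```

```text
off [ 0.0033  0.     -0.0111] axis up? [ 0. -0.  1.]
pre t 10.5 p [ 0.4956 -0.0607  0.1903] F [ 0.4 -0.7 -2.3] op 0.385 q [  5.  36.  84. -59.  93.  35.]
hover t 11.2 p [ 0.4958 -0.0609  0.1208] F [ 0.3 -0.8 -2.4] op 0.384 q [  5.  42.  87. -59.  89.  43.]
```

View pics/hover.png

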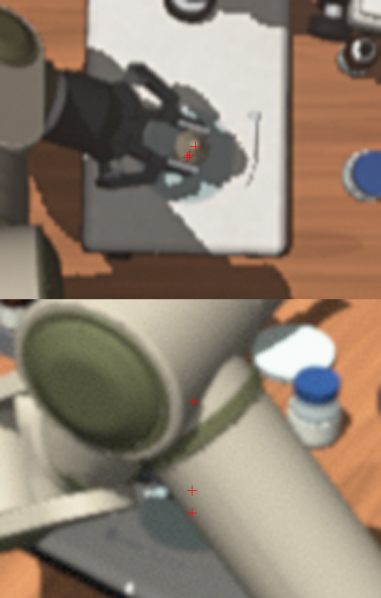

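Top view shows the crystal end-on between the pads, its point on the expected marker (194,146) over the plate. The side view is blocked by the arm. I lower it, watching the force.

Run:
```python
from plan import *
ctrl.movel(place(.007),rate=.08);ctrl.pause(.1)
b=sensors.observe()['contact_force'][2];print('base',b)
dz=.007
while dz>-.008:
    dz-=.0007;ctrl.movel(place(dz),rate=.02);ctrl.pause(.05)
    f=sensors.observe()['contact_force'][2]-b
    if f>2.5: break
print('contact dz',dz,'df',f);o=sensors.observe();print(np.round(o['wrist_torque'],2));st()
```

```text
base -2.9745860987801835
contact dz -0.0014000000000000006 df 8.593966185839268
[-0.13  0.2  -0.06]
 t 15.5 p [ 0.4956 -0.061   0.0896] F [-0.8  1.2  5.6] op 0.381 q [  5.  45.  88. -59.  87.  46.]
```

Run:
```python
from plan import *
p=place(-.0014)
gripper_to(.5);st('open');gripper_to(1.0)
zt=PR[:,2]
ctrl.movel(p-zt*.10,rate=.12);st('back')
ctrl.movel(p-zt*.10+Z*.12,rate=.25)
D=np.array([[0,1,0],[1,0,0],[0,0,-1.]])
th=1.5;r=Ro.from_rotvec(Z*th).as_matrix()@-px
ctrl.move_pose([.42,.06,.36],np.c_[np.cross(np.cross(Z,r),-Z),np.cross(Z,r),-Z]);st('aside')
ims=[]
for i in range(2):
    for n in('top','side'):
        c=snap(n,f'{n}_w{i}.png');print(n,find('crystal_tip',n,c)[:5])
        u,v=w2pix(c,plate+Z*.112).astype(int) if 0 else w2pix(c,plate).astype(int)
        m=mask(c,w2pix(c,plate+Z*.06),(8,30,60),(32,120,255),40)
        w=np.argwhere(m)
        print(n,i,'area',m.sum(),'cen',w.mean(0).round(2),'top/bottom rows',w[:,0].min(),w[:,0].max(),'cols',w[:,1].min(),w[:,1].max(),'exp tip',w2pix(c,plate+Z*.112).round(1),'exp foot',w2pix(c,plate).round(1))
        if i: 
            b=c['color'][v-75:v+35,u-70:u+70] if n=='side' else c['color'][v-110:v+40,u-70:u+120]
            ims.append(cv2.resize(b,(390,390*b.shape[0]//b.shape[1]),interpolation=cv2.INTER_CUBIC))
    if i==0: ctrl.pause(2.0)
st('end')
h=max(x.shape[0] for x in ims)
cv2.imwrite('pics/stand.png',np.hstack([cv2.copyMakeBorder(x,0,h-x.shape[0],0,0,0) for x in ims]))
```

```text
open t 15.7 p [ 0.4955 -0.0609  0.0887] F [ 1.1  0.5 -0.1] op 0.501 q [  5.  45.  88. -59.  87.  46.]
back t 17.2 p [0.5187 0.0262 0.1309] F [-0.3 -0.6  0.3] op 0.998 q [ 13.  45.  77. -54.  98.  41.]
aside t 18.8 p [0.42   0.0598 0.3583] F [ 1.1  0.2 -0.1] op 1.001 q [-8.  5. 76. -0. 99. -3.]
top [(0.93, array([0.318, 0.466, 0.027]), array([183., 306.])), (0.86, array([0.697, 0.369, 0.032]), array([218., 179.])), (0.81, array([0.283, 0.267, 0.028]), array([250., 318.])), (0.58, array([ 0.609, -0.226,  0.059]), array([419., 208.])), (0.35, array([ 0.479, -0.244,  0.073]), array([426., 252.]))]
top 0 area 952 cen [257.87 337.14] top/bottom rows 239 281 cols 319 371 exp tip [360.7 242.2] exp foot [358.5 245.5]
side [(0.98, array([0.313, 0.471, 0.029]), array([261., 461.])), (0.93, array([ 0.492, -0.038,  0.104]), array([328., 251.])), (0.88, array([0.684, 0.378, 0.028]), array([160., 344.])), (0.57, array([ 0.69 , -0.365,  0.03 ]), array([332., 184.])), (0.56, array([0.271, 0.275, 0.026]), array([333., 400.]))]
side 0 area 484 cen [247.49 330.33] top/bottom rows 221 267 cols 299 367 ex
[... 213 characters left out ...]
78., 183.])), (0.57, array([0.317, 0.463, 0.029]), array([183., 306.])), (0.49, array([ 0.498, -0.045,  0.126]), array([359., 243.]))]
top 1 area 920 cen [257.58 336.6 ] top/bottom rows 239 281 cols 319 351 exp tip [360.7 242.2] exp foot [358.5 245.5]
side [(0.78, array([0.274, 0.276, 0.027]), array([332., 399.])), (0.69, array([ 0.495, -0.039,  0.103]), array([327., 250.])), (0.64, array([0.314, 0.473, 0.028]), array([260., 461.])), (0.59, array([0.687, 0.377, 0.03 ]), array([160., 343.]))]
side 1 area 479 cen [247.32 330.3 ] top/bottom rows 221 267 cols 299 367 exp tip [328.6 234.2] exp foot [328.  266.1]
end t 21.2 p [0.42 0.06 0.36] F [ 0.  -0.4 -0.4] op 0.999 q [-8.  5. 76. -0. 99. -3.]
```

View pics/stand.png

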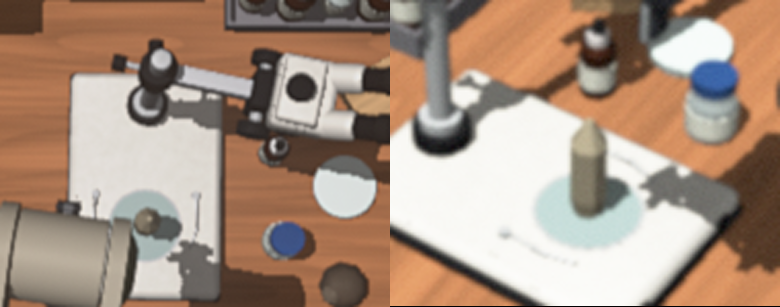

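The crystal stands upright in the middle of the plate: top crop (147,222), with the disc centre at (145,225). The side view shows it vertical, and both pictures 2 s apart are the same. Now the boom angle.

```bash
cat > boom.py <<'E'
from plan import *
def rvec(th): return Ro.from_rotvec(Z*th).as_matrix()@-px
def theta(c,lo,hi,rr=(50,112)):
    im=c['color'];hsv=cv2.GaussianBlur(cv2.cvtColor(im,cv2.COLOR_BGR2HSV),(3,3),0)[...,1].astype(float)
    best=[]
    for th in np.arange(lo,hi,.01):
        for dl in np.arange(-.008,.0081,.002):
            r=rvec(th);n=np.cross(Z,r);f=lambda w:np.mean([cv2.remap(hsv.astype(np.float32),*[np.float32([[k]]) for k in w2pix(c,np.r_[(pole+r*q/1e3+n*(w+dl))[:2],.284])],1)[0,0] for q in range(rr[0],rr[1],8)])
            best.append((np.mean([f(w) for w in(-.02,-.017,.017,.02)])-np.mean([f(w) for w in(-.006,0,.006)]),th,dl))
    return sorted(best)[::-1][:4]
def over(c,ths,fn,ctr,hw=(60,45),S=6):
    x,y=w2pix(c,ctr).astype(int);b=cv2.resize(c['color'][y-hw[1]:y+hw[1],x-hw[0]:x+hw[0]],None,fx=S,fy=S,interpolation=cv2.INTER_CUBIC)
    for th in ths:
        r=rvec(th);n=np.cross(Z,r)
        for w in(-.011,.011):
            P=[tuple(((w2pix(c,np.r_[(pole+r*q+n*w)[:2],.284])-[x-hw[0],y-hw[1]]+.5)*S).astype(int)) for q in(.024,.117)]
            cv2.line(b,*[tuple(int(k) for k in p) for p in P],(0,0,255),1)
    cv2.imwrite('pics/'+fn,b)
E
python3 - <<'E'
from boom import *
for n in('top','side'):
    c=snap(n);b=theta(c,1.2,1.8);print(n,[np.round(x,3) for x in b])
    if n=='top': over(c,[b[0][1]],'boom.png',pole-np.array([0,.07,-.25]))
E
```

```text
top [array([93.048,  1.38 ,  0.   ]), array([ 9.2978e+01,  1.4000e+00, -2.0000e-03]), array([9.279e+01, 1.360e+00, 2.000e-03]), array([9.251e+01, 1.350e+00, 2.000e-03])]
side [array([57.881,  1.46 ,  0.   ]), array([ 5.7787e+01,  1.4900e+00, -2.0000e-03]), array([ 5.7683e+01,  1.4800e+00, -2.0000e-03]), array([ 5.7641e+01,  1.5200e+00, -4.0000e-03])]
```

View pics/boom.png

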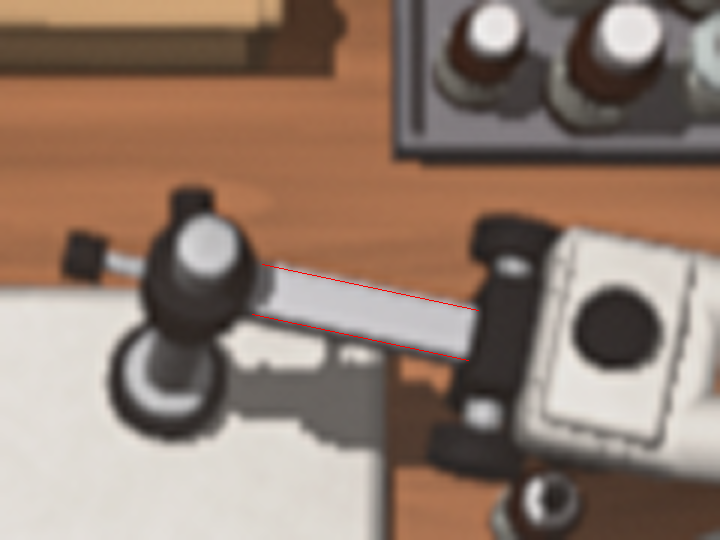

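```bash
cat >> boom.py <<'E'
def bp(th,r=.065,z=.274,pl=None):
    rv=rvec(th);y=np.cross(Z,rv);p=(pole if pl is None else pl)+r*rv;p[2]=z-H
    return p,np.c_[np.cross(y,-Z),y,-Z]
E
python3 - <<'E'
from boom import *
th=1.38
p,R=bp(th)
ctrl.movel([.42,.06,.43],rate=.2)
ctrl.move_pose(p+Z*.15,R);st('above')
ctrl.movel(p,rate=.12);st('down')
gripper_to(0.0,squeeze=25);st('grip')
E
```

```text
above t 22.9 p [ 0.6597 -0.1154  0.406 ] F [-1.   0.6  0.9] op 0.998 q [-20.  35.  25.   0. 121.  -8.]
down t 24.3 p [ 0.6603 -0.1162  0.2561] F [ 0.2  0.4 -0.1] op 1.001 q [-20.  34.  50.   0.  96.  -8.]
grip t 24.9 p [ 0.6599 -0.1162  0.2554] F [-1.9 -0.2  0.7] op 0.249 q [-20.  34.  50.  -0.  96.  -8.]
```

Run:
```python
from boom import *
for th in np.linspace(1.38,0,9)[1:]:
    p,R=bp(th);ctrl.movel(p,rate=.05,ori=R)
    o=sensors.observe();F=np.array(o['contact_force']);print(round(th,2),round(o['t'],1),F.round(1),'Tz',round(o['wrist_torque'][2],2),'op',round(o['opening'],3))
    if np.linalg.norm(F)>25: print('abort');break
ims=[]
for n in('top','side'):
    c=snap(n);x,y=w2pix(c,plate+Z*.2).astype(int);b=c['color'][y-75:y+75,x-95:x+95]
    ims.append(cv2.resize(b,None,fx=2.1*2,fy=2.1*2,interpolation=cv2.INTER_CUBIC))
cv2.imwrite('pics/sw.png',cv2.resize(np.hstack(ims),None,fx=.5,fy=.5))
```

```text
1.21 25.3 [-2.2  1.5  0.8] Tz 0.23 op 0.255
1.03 25.7 [0.  4.3 2.3] Tz 0.26 op 0.253
0.86 26.1 [0.6 6.2 1. ] Tz 0.11 op 0.252
0.69 26.4 [ 3.8  5.2 -1. ] Tz 0.27 op 0.253
0.52 26.8 [ 2.2  5.5 -0.3] Tz 0.19 op 0.254
0.34 27.2 [ 6.5  4.2 -1.6] Tz 0.23 op 0.252
0.17 27.6 [ 6.6  3.3 -0.7] Tz 0.35 op 0.256
0.0 27.9 [ 7.6  1.3 -2. ] Tz 0.3 op 0.253
```

View pics/sw.png

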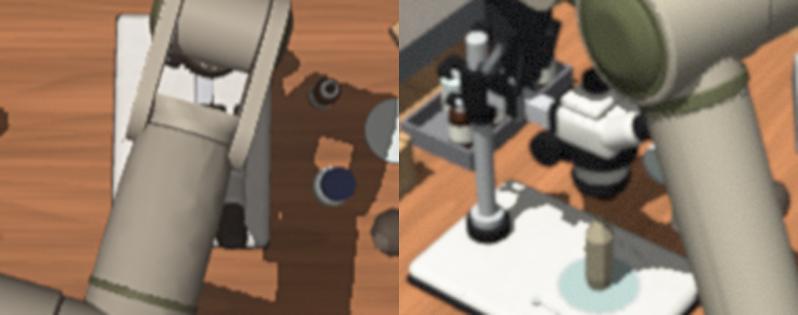

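Side view: the crystal (598,250) still stands, with the head's lens barrel (600,180) above it; the forearm hides the top view. Release, withdraw straight up, and check.

Run:
```python
from boom import *
p,R=bp(0.)
gripper_to(1.0);st('open')
ctrl.movel(p+Z*.16,rate=.15);
ctrl.move_pose([.40,.30,.42],R);st('away')
ims=[]
for n in('top','side'):
    c=snap(n);b=theta(c,-.2,.2);print(n,[np.round(x,3) for x in b],find('lens',n,c)[:2])
    lens=np.r_[(pole+.175*rvec(0))[:2],.205]
    x,y=w2pix(c,plate+Z*.2+px*.05).astype(int);S=4.2;im=cv2.resize(c['color'][y-75:y+75,x-95:x+95],None,fx=S,fy=S,interpolation=cv2.INTER_CUBIC)
    r=rvec(0);nn=np.cross(Z,r);T=lambda q:tuple(int(k) for k in (w2pix(c,q)-[x-95,y-75]+.5)*S)
    for w in(-.011,.011): cv2.line(im,T(np.r_[(pole+r*.024+nn*w)[:2],.284]),T(np.r_[(pole+r*.117+nn*w)[:2],.284]),(0,0,255),1)
    cv2.drawMarker(im,T(lens),(0,255,0),0,16,1);cv2.drawMarker(im,T(plate+Z*.112),(0,0,255),0,16,1)
    ims.append(im)
cv2.imwrite('pics/fin.png',cv2.resize(np.hstack(ims),None,fx=.5,fy=.5,interpolation=cv2.INTER_AREA))
```

```text
open t 28.7 p [ 0.6085 -0.0516  0.2553] F [ 0.7  0.  -0.2] op 0.994 q [-16.  27.  61.  -0.  91.  75.]
away t 31.4 p [0.4007 0.2995 0.4197] F [-0.9 -0.6 -0.7] op 1.001 q [ 23.  13.  57.  -0. 110. 114.]
top [array([ 1.1269e+01,  9.0000e-02, -8.0000e-03]), array([ 1.1222e+01,  1.0000e-01, -8.0000e-03]), array([ 1.1184e+01,  8.0000e-02, -8.0000e-03]), array([ 1.1167e+01,  7.0000e-02, -6.0000e-03])] [(0.74, array([ 0.5  , -0.051,  0.328]), array([366., 235.]))]
side [array([ 2.432, -0.2  , -0.008]), array([ 1.609, -0.19 , -0.008]), array([ 0.83 , -0.18 , -0.008]), array([0.335, 0.19 , 0.006])] [(0.84, array([ 0.47 , -0.008,  0.283]), array([330., 205.]))]
```

View pics/fin.png

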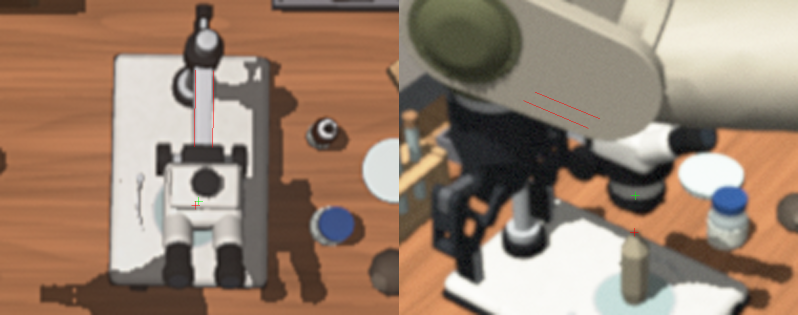

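Run:
```python
from h import *
finish_job();print(sensors.observe()['t'])
```

```text
the job is handed in; nothing more can be done
the job is handed in; nothing more can be done
```

The tall crystal is standing on its sawn foot in the middle of the stage plate with the lens above its point. The job was handed in at about 31 s, with the arm withdrawn and touching nothing.

- **Crystal:** I picked the grey-brown crystal rather than the yellow look-alikes and turned it upright. I lowered it in 0.7 mm steps until the force rose by about 8.6 N, then released it. Over 2 s the side pictures showed it upright, central and unmoved. The arm partly hid the crystal in the top pictures, so my colour check on those wasn't usable.
- **Head:** I pinched the boom and swung it from about 1.38 to 0 rad with side forces under 8 N, then let go and withdrew upwards. In the last top picture the boom lies on the lines I drew for 0 rad. In the last side picture the lens sits directly above the crystal's point, and the crystal is still standing.
- **Check that disagreed:** my automatic boom-angle fit gave stray values at the end (0.09 rad top, -0.2 rad side). Against the white base it had little contrast, and the arm blocked the side view. I went by the drawn lines instead. The network's top-view lens position, (0.500, -0.051), matches the plate centre, (0.4985, -0.0498). Its side-view position, (0.470, -0.008), was well off; the arm covers part of the head in that picture.
- **Bystanders:** I saw none of them moved in the pictures.

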